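# Load the sample cell and hold the sprung probe arm at its stop

### The arm

A 6-joint arm with a two-finger parallel gripper is mounted at the origin on a cart in front of the work surface, level with it; the furniture and walls round the work are solid. World frame = base frame: x ahead of the robot, y to its left, z up, the work surface at z = 0. Lengths are in m, angles in rad, forces in N, time in s.
With the tool pointing down it reaches from about 0.35 to 0.975 m from the base axis. Payload 4.9 kg.
Tool frame: the origin (TCP) lies between the finger pads, 19 mm behind the fingertips; this is the grasp point; z points along the fingers, y is the line along which they close (so a half turn about z gives the same grasp; the last joint's range is limited). The gripper opens to 85 mm and grips with 20 to 120 N. Pads are 22 mm wide; open, the fingers measure 114 mm over their backs; the gripper's body (76 mm by 85 mm) begins 54 mm behind the grasp point. The pads swing forward as they close: fully open they stand 13 mm farther back than shut.
Start: joints at [-0.119, 0.053, 1.613, -0, 1.476, -0.119], TCP at [0.625, 0, 0.25] pointing down, gripper open.
Joint ranges: [-3.01, 3.01], [-1.01, 2.22], [0.06, 2.58], [-1.02, 4.17], [0.09, 2.62], [-3.14, 3.14]. Speed limits (rad/s): [2.57, 2.57, 3.14, 3.14, 3.14, 3.14].

### API

Orientations are given as a rotation vector (axis times angle).
In Python, from station import ctrl, optics gives the robot as it stands.
- The arm moves only by the shell command python3 -m handwheel 'ROWS' [OPENING] [FORCE]. ROWS is JSON, a list of rows, each an object of numbers: "tx", "ty", "tz": the shift along the tool's x, y, z in mm; "roll": the turn about the tool's z in rad. A call has 1 to 12 rows; each row shifts and turns the commanded pose from where the row before left it, along the tool's axes as they then stand; what a row does not reach is not made up. A row lasts 1/12 s, in which the tool goes at most 41.7 mm and 7.16 degrees, less where a joint would pass 70% of its speed; a pose out of reach is approached as far as the arm can. A call with a gripper value outside its range is refused whole. OPENING is the finger opening in mm, from 0 to 85.4, set as the call begins (- or left out, the last holds). The fingers move at their own pace and stop on an object; FORCE is the grip in N (left out, the last holds). Time passes only in rows, so rows that do not move let the fingers close. It gives the time, the measured TCP pose, the force, the opening and the grip force at its end, in the units of the state.
- ctrl.get_obs(): the state, without advancing time (a new reading comes with each control period).
- optics.get_image(name): name is "side" or "top"; returns (picture, depth): 420x560x3 uint8, red, green, blue; 420x560 float32, m along the optical axis (not along the pixel's ray), 0 where there is no reading.
- optics.camera_params(name): a dict with "mtx" (3x3 intrinsics, pixels), "k1" (the pictures are not rectified: a ray, as slopes to the right and down, at radius r is drawn at 1 + k1 r^2 times it, then the intrinsics apply), "extrinsics" (4x4, takes a point from camera to world coordinates). Camera axes: x right, y down, z forward; pixel columns grow to the right and rows downward; lengths in m; the calibration is good to about 2 mm. A picture is of the moment at which its call begins. camera_params takes no time and is no camera call.
- ctrl.finish_job(): hands the job in; it is judged then, once.
The state is a dict: "t": time; "q": joint angles; "dq": joint speeds; "effort": joint torques, N m; "tool_pos": TCP position; "tool_rot": TCP orientation; "contact_force": force on the tool from outside, world axes, zero at the start; "wrist_torque": the same for the moment, N m; "opening": finger opening in m; "grip_force": force on a finger pad.
Only numpy, scipy, OpenCV 4.12 (cv2) and the standard library are available. Lean on these libraries where they do the work, as an engineer would, in place of code of your own. Each camera call takes 0.05 s, during which the arm holds its last target. There are 200 camera calls.

### The job

Two identical brass sample cells stand on the bench: take the one that stands flange down (wide rim at the bottom, dark round window on top) and seat it flange down, fully home, in the round pocket of the aluminium test stand, then let go of it. Then take the upright steel pin on the stand's sprung arm and swing the arm against its spring, all the way to its stop, so that its orange probe head stands over the cell, and finish while still holding it there by the pin: do not let go, for the spring would carry it back. Leave the other cell and everything else on the bench where it is.

Things in the scene. Friction and masses are not known exactly. Their poses are not given: they have to be found in the camera images.
- test_stand: fixed aluminium base plate 140 (x) x 190 (y) x 16 mm with a round pocket, a blue pivot body (42 mm wide, top at 68 mm) and two steel stop posts (9 mm wide, tops at 76 mm). Origin: centre of its underside; +x to its back, +y to its left. In this frame, mm: pivot axis (40, 30), pocket (-35, -45), posts (13, -22) and (13, 82). Heights are above the bench
- pocket (a point): centre of the pocket's floor, 7 mm above the bench. The pocket is a round recess 50 mm across and 9 mm deep, its rim 16 mm above the bench, with a small chamfer; it takes a cell's 46 mm flange
- pivot (a point): point on the upright pivot axis of the arm, 70 mm above the bench
- cage_arm (a joint): angle of the sprung arm about its upright pivot, rad: 0 at rest, 1.57 at the stop. Grows anticlockwise seen from above, round the front of the pivot, until the probe head is straight above the pocket. The spring asks about 2 N at the pin at the start and 7.5 N at the stop, and swings the arm back to 0 if let go
- pin (a point): upright steel pin, 14 mm across, 45 mm tall, on the orange probe head at the arm's end, 106 mm from the pivot axis. Origin: the pin's foot on its axis, 90 mm above the bench; an 18 mm collar covers the lowest 3 mm. The head is 32 mm wide, its underside 52 mm above the bench: 5 mm over a fully seated cell (it strikes one that is not). Black arm plates, 70 to 86 mm up, lead to the pivot
- cell_flange_down: brass sample cell, loose, 0.08 to 0.17 kg: round flange 46 mm across and 5 mm thick at the bottom, hub 30 mm across above it, 40 mm tall overall, dark window on top. Origin: centre of its underside, z up. Keep clear of the tall cream-coloured instrument to the right of the cells (about x over 0.47 m, y from -0.32 to -0.48 m in the base frame)
- cell_flange_up: identical cell standing upside down: hub below, flange on top, no window to be seen. Origin: centre of its underside. To be left alone
- tape_roll: black tape roll lying flat, 58 mm wide, 19 mm high; origin at the centre of its underside; a bystander
- parts_box: flat green box with clear lid, 67x105x32 mm; origin at the centre of its underside; a bystander
- marker: white and black marker pen lying, 135 mm long; origin at the centre of its underside; a bystander
- specimen_black: black dumbbell-shaped test bar lying flat, 115 mm long; origin at the centre of its underside; a bystander
- specimen_cream: cream dumbbell-shaped test bar lying flat, 115 mm long; origin at the centre of its underside; a bystander
- hex_keys: black folding hex key set, 106 mm long; origin at the centre of its underside; a bystander
Not all that is in view belongs to the job. What is shaped like the cell_flange_down but red is not meant.

How it is judged:
By the outcome, as a careful person would: the job done as asked, in the order asked, and still so for the second after the job is handed in, while the arm keeps its last pose, push and grip.
It also fails if it takes over 58 s, if anything falls off the work surface, if the arm or the gripper's body presses on something with over 40 N, if the wrist force passes 120 N, or if a joint passes its speed limit or range.

## Working session

There is one attempt and no reset: what is moved stays moved. The work goes in short steps, Python scripts to look and compute and a shell command to move; the robot and the scene stay as the last step left them, time stands still between calls to the robot, and variables do not carry over. Pictures are saved under pics/ and viewed, at most 10 in all, crops included, and the job is handed in when it is done.

```bash
mkdir -p pics; cat > h.py <<'E'
import numpy as np,cv2
from station import ctrl,optics
def load(n):
    return np.load(f'{n}.npz')
def snap(n,tag):
    im,d=optics.get_image(n); np.savez(f'{tag}.npz',im=im,d=d)
    cv2.imwrite(f'pics/{tag}.png',im[:,:,::-1]); return im,d
def rays(n,uv):
    p=optics.camera_params(n);K=np.array(p['mtx']);k=p['k1'];T=np.array(p['extrinsics'])
    m=(np.atleast_2d(uv)-K[:2,2])/[K[0,0],K[1,1]]
    m=cv2.undistortPoints(np.atleast_2d(uv).astype(float).reshape(-1,1,2),K,np.array([k,0,0,0.])).reshape(-1,2)
    r=np.c_[m,np.ones(len(m))]
    return T[:3,3],r@T[:3,:3].T
def plane(n,uv,z):
    o,r=rays(n,uv); s=(z-o[2])/r[:,2]; return o+r*s[:,None]
def depthpts(n,uv,d):
    o,r=rays(n,uv); u=np.atleast_2d(uv).astype(int); return o+r*d[u[:,1],u[:,0]][:,None]
def tri(uv1,n1,uv2,n2):
    o1,r1=rays(n1,uv1);o2,r2=rays(n2,uv2);r1=r1[0];r2=r2[0]
    s=np.linalg.lstsq(np.c_[r1,-r2],o2-o1,rcond=None)[0]
    a=o1+s[0]*r1;b=o2+s[1]*r2;return (a+b)/2,np.linalg.norm(a-b)
def proj(n,P):
    p=optics.camera_params(n);T=np.linalg.inv(np.array(p['extrinsics']));q=np.atleast_2d(P)@T[:3,:3].T+T[:3,3]
    return cv2.projectPoints(q.reshape(-1,1,3),np.zeros(3),np.zeros(3),np.array(p['mtx']),np.array([p['k1'],0,0,0.]))[0].reshape(-1,2)
E
python3 - <<'E'
from h import *
for n in('side','top'):
    im,d=snap(n,n+'0');p=optics.camera_params(n);print(n,p['mtx'],p['k1'],np.round(p['extrinsics'],3).tolist(),(d>0).mean())
o=ctrl.get_obs();print(o['t'],o['tool_pos'],o['tool_rot'],o['contact_force'])
E
```

```text
side [[496.54407258   0.         280.25823599]
 [  0.         496.54407258 203.72328318]
 [  0.           0.           1.        ]] -0.08546027208111244 [[0.852, -0.212, 0.479, -0.297], [-0.524, -0.349, 0.777, -1.271], [0.002, -0.913, -0.409, 0.792], [0.0, 0.0, 0.0, 1.0]] 0.9464030612244898
top [[546.40205905   0.         284.29160745]
 [  0.         546.40205905 213.68001152]
 [  0.           0.           1.        ]] -0.10858201692992774 [[-0.33, -0.887, 0.323, -0.184], [-0.944, 0.311, -0.111, 0.282], [-0.002, -0.341, -0.94, 2.168], [0.0, 0.0, 0.0, 1.0]] 0.9958163265306123
0.1 [6.24466715e-01 8.14976901e-05 2.48873950e-01] [-2.22034200e+00 -2.22042746e+00  1.81793068e-03] [-0.14285802 -0.28476717 -0.03811885]
```

View pics/top0.png

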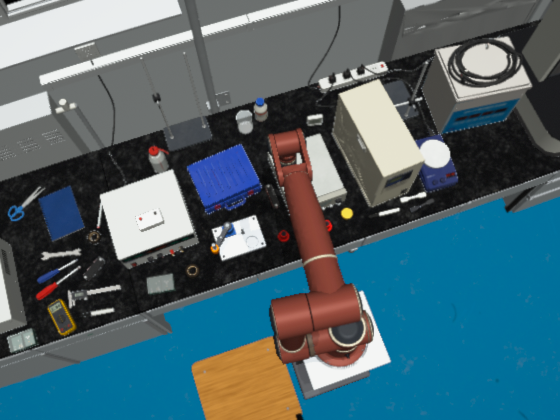

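View pics/side0.png

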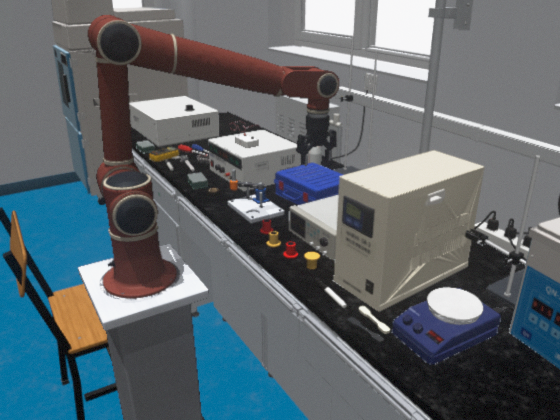

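Top: stand at about (240,238), a yellow disc at (347,213), reds at (284,236) and (328,226); the second yellow is hidden by the arm. Side: candidates are yellow (273,240), yellow (312,260), red (266,226) and red (290,249). I'll enlarge to tell which one is flange down.

```bash
python3 - <<'E'
from h import *
a=load('side0')['im'][165:280,215:335];b=load('top0')['im'][200:265,200:360]
a=cv2.resize(a,None,fx=5,fy=5,interpolation=cv2.INTER_CUBIC);b=cv2.resize(b,None,fx=5,fy=5,interpolation=cv2.INTER_CUBIC)
cv2.imwrite('pics/c1.png',a[:,:,::-1]);cv2.imwrite('pics/c2.png',b[:,:,::-1])
E
```

```text
(no output)
```

View pics/c1.png

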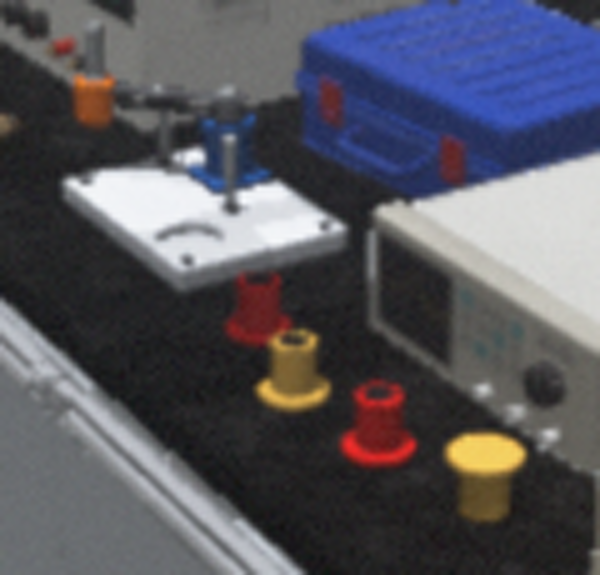

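View pics/c2.png

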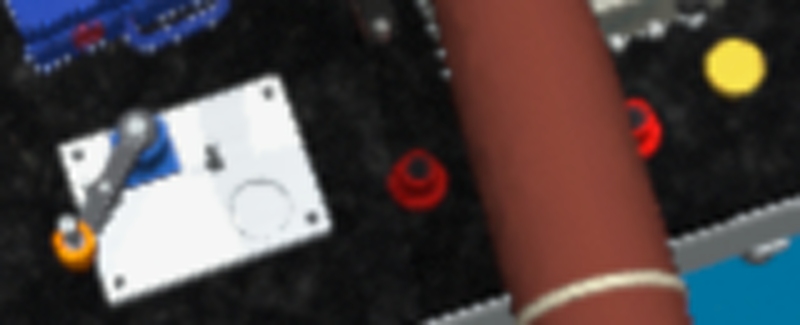

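Candidates: brass (273,240), brass (312,260), red (266,226), red (290,249) in side. The crop confirms that brass (273,240) is the one: wide rim at the bottom, dark window on top, not red. Brass (312,260) has its flange on top.

Next I measure the stand, pin and cell.

```bash
cat > m.py <<'E'
from h import *
def blob(im,roi,lo,hi):
    x0,y0,x1,y1=roi;h=cv2.cvtColor(im,cv2.COLOR_RGB2HSV);m=cv2.inRange(h,lo,hi);k=np.zeros_like(m);k[y0:y1,x0:x1]=m[y0:y1,x0:x1]
    n,l,s,c=cv2.connectedComponentsWithStats(k);i=1+np.argmax(s[1:,4]);return (l==i).astype(np.uint8),s[i],c[i]
E
python3 - <<'E'
from m import *
t=load('top0');s=load('side0')
for n,f,roi in(('top',t,(205,205,272,265)),('side',s,(222,190,290,225))):
    m,st,c=blob(f['im'],roi,(0,0,165),(180,60,255))
    cnt=max(cv2.findContours(m,cv2.RETR_EXTERNAL,cv2.CHAIN_APPROX_NONE)[0],key=cv2.contourArea)[:,0].astype(float)
    P=plane(n,cnt,.016)[:,:2]
    r=cv2.minAreaRect((P*1000).astype(np.float32));print(n,'plate',r,np.round(cv2.boxPoints(r)).tolist())
for n,f,roi in(('side',s,(222,175,250,200)),('top',t,(205,235,225,260))):
    m,st,c=blob(f['im'],roi,(5,150,120),(22,255,255));print(n,'orange',st,c,plane(n,[c],.07))
m,st,c=blob(s['im'],(262,225,284,250),(12,90,60),(35,255,255));print('cell side',st,c,plane('side',[c],.02))
ys,xs=np.nonzero(m);
for y in range(ys.min(),ys.max()+1):print(y,xs[ys==y].min(),xs[ys==y].max(),end='; ')
m,st,c=blob(t['im'],(335,200,360,225),(15,90,80),(40,255,255));print('other',plane('top',[c],.04))
ys,xs=np.nonzero(t['im'][...,0]>=0);g=depthpts('top',np.c_[xs,ys],t['d']).reshape(420,560,3)
print('plate depth z',np.median(g[225:235,241:250,2]), g[241,248:256,2].round(4),'bench',np.median(g[240:250,275:279,2]))
gs=depthpts('side',np.c_[xs,ys],s['d']).reshape(420,560,3)
print(gs[232:247,273].round(4).tolist())
E
```

```text
top plate ((520.6285400390625, 240.01263427734375), (189.59849548339844, 140.62132263183594), 89.97735595703125) [[450.0, 145.0], [591.0, 145.0], [591.0, 335.0], [450.0, 335.0]]
side plate ((520.6882934570312, 238.38327026367188), (142.0252227783203, 191.7686767578125), 0.43091070652008057) [[449.0, 334.0], [450.0, 142.0], [592.0, 143.0], [591.0, 335.0]]
side orange [230 181   8   8  43] [233.02325581 184.34883721] [[0.48816482 0.3540948  0.07      ]]
top orange [211 245   8   8  37] [214.81081081 249.05405405] [[0.48586529 0.34593719 0.07      ]]
cell side [266 231  16  17 179] [273.19553073 239.6424581 ] [[ 0.43677714 -0.03717553  0.02      ]]
231 272 277; 232 270 278; 233 269 278; 234 268 278; 235 269 277; 236 269 277; 237 269 277; 238 269 277; 239 269 277; 240 268 279; 241 266 280; 242 266 281; 243 266 280; 244 266 280; 245 267 279; 246 268 278; 247 271 274; other [[ 0.46456812 -0.21464171  0.04      ]]
plate depth z 0.01781981521139908 [0.0102 0.0041 0.0044 0.0137 0.0012 0.0126 0.0084 0.0105] bench 0.000952262693526551
[[0.445, -0.0223, 0.0394], [0.4387, -0.0329, 0.0421], [0.4347, -0.0395, 0.0424], [0.4334, -0.0418, 0.0401], [0.4333, -0.0419, 0.0366], [0.4362, -0.037, 0.0298], [0.4348, -0.0392, 0.0276], [0.4337, -0.0411, 0.025], [0.4367, -0.036, 0.0181], [0.4336, -0.0413, 0.0178], [0.4366, -0.0362, 0.0108], [0.4351, -0.0386, 0.0086], [0.4339, -0.0406, 0.0062], [0.4305, -0.0464, 0.0061], [0.4326, -0.0428, 0.0001]]
```

```bash
python3 -m handwheel '[{"tx":30,"tz":-5},{"tx":30,"tz":-5},{"tx":30,"tz":-5},{"tx":30,"tz":-5},{"tx":30,"tz":-5},{"tx":30,"tz":-5},{"tx":30,"tz":-5},{"tx":30,"tz":-5},{"tx":20},{"tx":10},{},{}]' 60 40
python3 - <<'E'
from m import *
im,d=snap('top','top1'); c=proj('top',[[.437,-.035,.04]])[0];print(c)
x,y=c.astype(int)
cv2.imwrite('pics/c3.png',cv2.resize(im[y-40:y+40,x-60:x+60],None,fx=6,fy=6,interpolation=cv2.INTER_CUBIC)[:,:,::-1])
E
```

```text
[308.19493684 232.41296322]$[0]: bad value
```

View pics/c3.png

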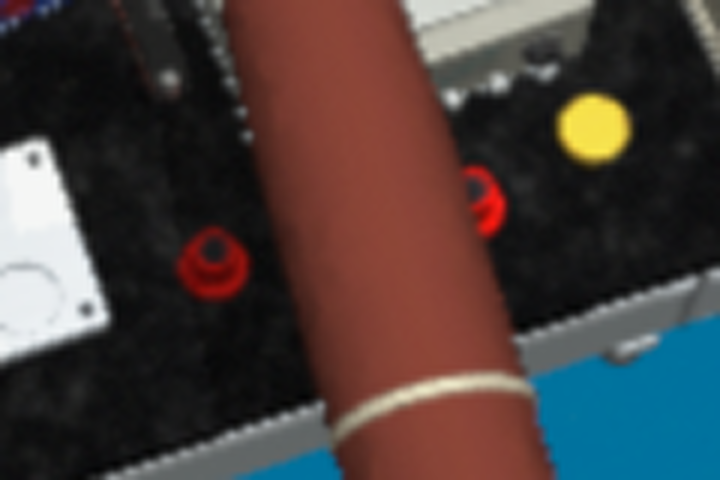

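The move was refused and the arm still hides the cell. I'll retry with all four keys in each row.

```bash
python3 -m handwheel '[{"tx":30,"ty":0,"tz":-5,"roll":0},{"tx":30,"ty":0,"tz":-5,"roll":0},{"tx":30,"ty":0,"tz":-5,"roll":0},{"tx":30,"ty":0,"tz":-5,"roll":0},{"tx":30,"ty":0,"tz":-5,"roll":0},{"tx":30,"ty":0,"tz":-5,"roll":0},{"tx":30,"ty":0,"tz":-5,"roll":0},{"tx":30,"ty":0,"tz":-5,"roll":0},{"tx":20,"ty":0,"tz":0,"roll":0},{"tx":10,"ty":0,"tz":0,"roll":0},{"tx":0,"ty":0,"tz":0,"roll":0},{"tx":0,"ty":0,"tz":0,"roll":0}]' 60 40
cat > cell.py <<'E'
from m import *
import sys
tag=sys.argv[1]
im,d=snap('top','top'+tag); x,y=308,232
h=cv2.cvtColor(im,cv2.COLOR_RGB2HSV)
m,st,c=blob(im,(x-25,y-20,x+18,y+20),(15,90,60),(40,255,255))
cnt=max(cv2.findContours(m,cv2.RETR_EXTERNAL,cv2.CHAIN_APPROX_NONE)[0],key=cv2.contourArea)
mask=cv2.drawContours(np.zeros_like(m),[cnt],-1,1,-1)
ys,xs=np.nonzero(mask);print('blob',st,'fill centroid',xs.mean(),ys.mean())
dk=mask&(h[...,2]<90);ys,xs=np.nonzero(dk);w=[xs.mean(),ys.mean()];print('window px',w,len(xs))
print('window z.04',plane('top',[w],.04))
# side window: dark pixels in filled side blob
s=load('side0')['im'];g=s[228:238,266:282].max(2);print(g)
z=m[:]; 
E
python3 cell.py 1; python3 - <<'E'
from m import *
im=load('top1')['im'];x,y=308,232
cv2.imwrite('pics/c4.png',cv2.resize(im[y-40:y+40,x-60:x+60],None,fx=6,fy=6,interpolation=cv2.INTER_CUBIC)[:,:,::-1])
E
```

```text
t: 1.15
tool_pos: [0.6248, 0.2696, 0.2892]
tool_rot: [-2.221, -2.222, 0.002]
contact_force: [0.8, -0.4, 0.0]
opening: 0.06
grip_force: 0.0
blob [300 228  13  13 125] fill centroid 306.1060606060606 234.33333333333334
window px [np.float64(305.9047619047619), np.float64(232.42857142857142)] 21
window z.04 [[ 0.44003987 -0.0261293   0.04      ]]
[[100 101 101  94  94 103  88  49  35  36  30  32  35  40  33  33]
 [101  98  99  94  98 119 117  69  38  39  37  34  33  34  30  38]
 [ 99 102  98 100 109 135 118  79  56  64  52  37  33  32  34  33]
 [110 103 104 111 135 150 110 108 112 143 113  89  49  35  34  37]
 [127 126 133 150 157 108  67  75  79 105 139 178 106  44  35  37]
 [106 108 120 164 191 116  78  69  61  91 151 195  99  45  36  33]
 [ 63  56  76 121 174 184 162 147 134 157 168 150  77  37  35  32]
 [ 35  39  46  88 132 149 143 134 127 133 131 103  60  40  42  29]
 [ 33  34  44  83 117 127 125 123 121 111 106  92  53  39  31  34]
 [ 32  34  42  81 115 123 124 122 118 113 102  87  56  35  29  30]]
```

View pics/c4.png

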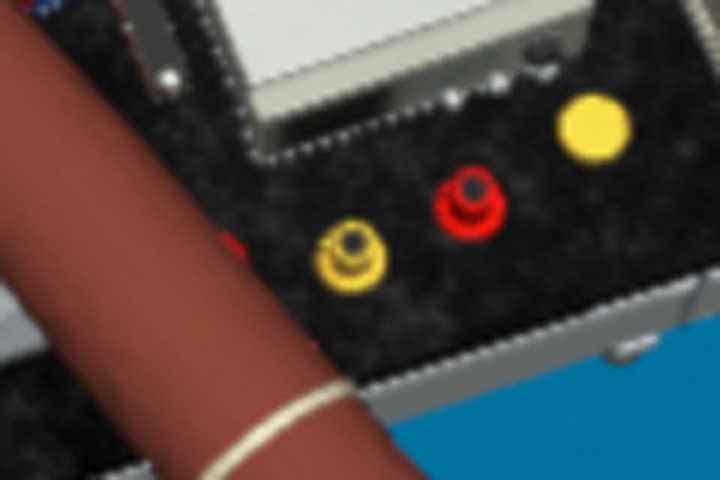

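The top crop now shows the cell between the two reds: dark window at about (306.4,231.8), flange centre at about (306,234.6).

```bash
python3 - <<'E'
from m import *
print('win tri',tri([306.2,232.0],'top',[273.3,232.5],'side'))
print('win planes',plane('top',[[306.2,232.0]],.04),plane('side',[[273.3,232.5]],.04))
# flange via ellipse fit to contour on plane z=.005
im=load('top1')['im'];m,st,c=blob(im,(285,212,325,252),(10,90,50),(40,255,255))
for n,f,roi,z in(('top','top1',(285,212,325,252),.005),('side','side0',(262,225,284,250),.005)):
    im=load(f)['im'];m,st,c=blob(im,roi,(10,90,50),(40,255,255))
    cn=max(cv2.findContours(m,cv2.RETR_EXTERNAL,cv2.CHAIN_APPROX_NONE)[0],key=cv2.contourArea)[:,0].astype(float)
    if n=='side': cn=cn[cn[:,1]>=241]
    P=plane(n,cn,z)[:,:2];A=np.c_[2*P,np.ones(len(P))];x=np.linalg.lstsq(A,(P**2).sum(1),rcond=None)[0];print(n,x[:2],np.sqrt(x[2]+x[0]**2+x[1]**2))
# depth check
for n,f,uv in(('top','top1',(306,232)),('side','side0',(273,233))):
    print(n,depthpts(n,[uv],load(f)['d']))
# pocket circle, top0: dark ring on plate
im=load('top0')['im'];g=cv2.cvtColor(im,cv2.COLOR_RGB2GRAY);c=proj('top',[[.4856,.1945,.016],[.4856,.344,.135],[.5606,.269,.086]]);print(c);x,y=c[0].astype(int);print(g[y-8:y+10,x-11:x+12])
for f,n in(('top0','top'),('side0','side')):print(proj(n,[[.4856,.344,.135],[.4856,.344,.09]]))
print(load('side0')['im'][165:188,226:242].mean(2).astype(int));print(load('top0')['im'][240:256,208:224].mean(2).astype(int))
E
```

```text
win tri (array([ 0.44189799, -0.02809006,  0.04063252]), np.float64(0.0014538302645909216))
win planes [[ 0.44137235 -0.027902    0.04      ]] [[ 0.44338806 -0.02691682  0.04      ]]
top [ 0.44254202 -0.0288719 ] 0.026004386978936592
side [ 0.43860395 -0.03343707] 0.025118219254247648
top [[ 0.43604302 -0.024359    0.05904829]]
side [[ 0.43868363 -0.03289767  0.042085  ]]
[[251.55131321 241.14537328]
 [213.27650891 244.27321331]
 [227.19659424 225.05558479]]
[[223 150 102 105 150 222 234 235 235 235 235 236 236 236 236 236 236 237
  237 237 235 210  88]
 [234 227 187 190 220 231 234 235 235 235 235 234 233 235 235 236 236 237
  237 237 237 225 138]
 [243 242 231 229 233 234 235 234 233 229 225 222 216 225 230 234 236 237
  238 238 238 235 206]
 [246 245 242 235 234 234 233 229 219 195 189 184 185 190 195 214 230 237
  238 238 239 238 221]
 [246 246 243 235 234 233 228 206 201 224 227 227 227 228 224 206 203 233
  238 238 239 238 225]
 [246 246 243 236 234 231 219 207 227 235 235 236 236 236 235 227 205 213
  236 238 238 238 235]
 [246 246 245 242 235 228 211 229 235 236 236 236 236 2
[... 3142 characters left out ...]
 132 111  96 132 230 242 243]
 [ 17  16  37  99 156 147 120  95 128 135 119 116 173 239 243 243]
 [ 19  21  55 118 118  98  83  90 137 140 153 174 231 242 242 242]
 [ 21  24  58 122 131 126  95 101 156 146 145 157 237 242 241 241]
 [ 18  19  40  94 138 161 147 130 156 137 120 139 235 241 242 243]
 [ 19  18  29  73 130 148 154 146 141 119  89 137 237 242 243 244]
 [ 20  21  23  48  92 122 132 122 110  80  81 148 239 243 244 245]
 [ 17  19  22  27  49  72  80  76  71  58  59 133 237 242 243 245]
 [ 19  19  17  19  24  36  47  47  46  38  36 116 234 241 243 245]
 [ 19  16  16  16  17  19  24  21  21  20  24  93 211 241 244 242]
 [ 18  15  15  13  15  20  17  12  13  14  20  67 169 239 237 172]]
```

Cell is at about (0.442,-0.028) with its top measured at z≈0.0406. The stand is at (0.5206,0.239) with yaw≈0, the pocket at (0.4856,0.1945) and the pin at (0.4856,0.344). The predicted pixels match the seen ring and pin. Now I approach the cell.

```bash
python3 -m handwheel '[{"tx":-30,"ty":-18,"tz":0,"roll":0},{"tx":-30,"ty":-18,"tz":0,"roll":0},{"tx":-30,"ty":-18,"tz":0,"roll":0},{"tx":-30,"ty":-18,"tz":0,"roll":0},{"tx":-30,"ty":-18,"tz":0,"roll":0},{"tx":-30,"ty":-18,"tz":0,"roll":0},{"tx":-30,"ty":-18,"tz":0,"roll":0},{"tx":-30,"ty":-18,"tz":0,"roll":0},{"tx":-30,"ty":-19,"tz":0,"roll":0},{"tx":-28,"ty":-19,"tz":0,"roll":0},{"tx":0,"ty":0,"tz":20,"roll":0},{"tx":0,"ty":0,"tz":30,"roll":0}]' 50 20
python3 -m handwheel '[{"tx":0,"ty":0,"tz":30,"roll":0},{"tx":0,"ty":0,"tz":30,"roll":0},{"tx":0,"ty":0,"tz":30,"roll":0},{"tx":0,"ty":0,"tz":20,"roll":0},{"tx":0,"ty":0,"tz":0,"roll":0},{"tx":0,"ty":0,"tz":0,"roll":0}]'
python3 - <<'E'
from m import *
im,_=snap('side','side2')
cv2.imwrite('pics/c5.png',cv2.resize(im[190:270,230:330],None,fx=6,fy=6,interpolation=cv2.INTER_CUBIC)[:,:,::-1])
E
```

```text
t: 2.2
tool_pos: [0.4438, -0.0312, 0.2433]
tool_rot: [2.222, 2.209, 0.007]
contact_force: [0.3, 0.4, -0.5]
opening: 0.0499
grip_force: 0.0
t: 2.7
tool_pos: [0.4418, -0.0287, 0.1291]
tool_rot: [-2.222, -2.218, 0.003]
contact_force: [-0.1, -0.1, 0.8]
opening: 0.0499
grip_force: 0.0
```

View pics/c5.png

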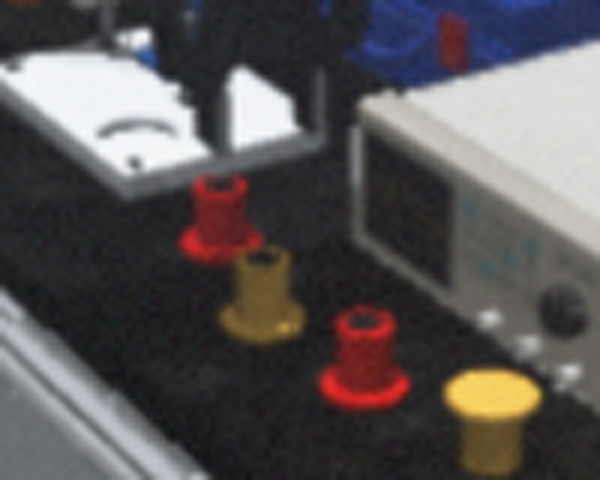

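The side crop shows the open fingers straddling the cell (fingers at crop x≈205 and 318, cell at 263). I'll descend and close lightly.

```bash
python3 -m handwheel '[{"tx":0,"ty":0,"tz":20,"roll":0},{"tx":0,"ty":0,"tz":20,"roll":0},{"tx":0,"ty":0,"tz":20,"roll":0},{"tx":0,"ty":0,"tz":15,"roll":0},{"tx":0,"ty":0,"tz":10,"roll":0},{"tx":0,"ty":0,"tz":8,"roll":0},{"tx":0,"ty":0,"tz":0,"roll":0},{"tx":0,"ty":0,"tz":0,"roll":0},{"tx":0,"ty":0,"tz":0,"roll":0}]'
python3 -m handwheel '[{"tx":0,"ty":0,"tz":0,"roll":0},{"tx":0,"ty":0,"tz":0,"roll":0},{"tx":0,"ty":0,"tz":0,"roll":0},{"tx":0,"ty":0,"tz":0,"roll":0},{"tx":0,"ty":0,"tz":0,"roll":0},{"tx":0,"ty":0,"tz":0,"roll":0}]' 20 20
```

```text
t: 3.5
tool_pos: [0.4441, -0.0283, 0.0384]
tool_rot: [2.22, 2.22, 0.002]
contact_force: [-0.1, 0.1, -0.8]
opening: 0.05
grip_force: 0.0
t: 4.0
tool_pos: [0.4438, -0.0282, 0.0381]
tool_rot: [2.22, 2.221, 0.001]
contact_force: [-1.5, 1.0, 6.1]
opening: 0.0294
grip_force: 19.9
```

Gripped at 29.4 mm, which matches the hub. Now I open, turn 90° and close again to centre the other axis.

```bash
python3 -m handwheel '[{"tx":0,"ty":0,"tz":0,"roll":0},{"tx":0,"ty":0,"tz":0,"roll":0},{"tx":0,"ty":0,"tz":0,"roll":0},{"tx":0,"ty":0,"tz":0,"roll":0}]' 42 20
python3 -m handwheel '[{"tx":0,"ty":0,"tz":0,"roll":0.12},{"tx":0,"ty":0,"tz":0,"roll":0.12},{"tx":0,"ty":0,"tz":0,"roll":0.12},{"tx":0,"ty":0,"tz":0,"roll":0.12},{"tx":0,"ty":0,"tz":0,"roll":0.12},{"tx":0,"ty":0,"tz":0,"roll":0.12},{"tx":0,"ty":0,"tz":0,"roll":0.12},{"tx":0,"ty":0,"tz":0,"roll":0.12},{"tx":0,"ty":0,"tz":0,"roll":0.12},{"tx":0,"ty":0,"tz":0,"roll":0.12},{"tx":0,"ty":0,"tz":0,"roll":0.12},{"tx":0,"ty":0,"tz":0,"roll":0.12}]'
python3 -m handwheel '[{"tx":0,"ty":0,"tz":0,"roll":0.12},{"tx":0,"ty":0,"tz":0,"roll":0.01},{"tx":0,"ty":0,"tz":0,"roll":0},{"tx":0,"ty":0,"tz":0,"roll":0}]'
python3 -m handwheel '[{"tx":0,"ty":0,"tz":0,"roll":0},{"tx":0,"ty":0,"tz":0,"roll":0},{"tx":0,"ty":0,"tz":0,"roll":0},{"tx":0,"ty":0,"tz":0,"roll":0},{"tx":0,"ty":0,"tz":0,"roll":0},{"tx":0,"ty":0,"tz":0,"roll":0}]' 20 45
```

```text
t: 4.33
tool_pos: [0.4426, -0.0279, 0.0366]
tool_rot: [-2.221, -2.221, 0.001]
contact_force: [0.1, -0.4, -0.3]
opening: 0.0421
grip_force: 0.0
t: 5.33
tool_pos: [0.4427, -0.0279, 0.0367]
tool_rot: [-3.135, -0.196, 0.001]
contact_force: [-0.3, -0.2, -0.2]
opening: 0.0418
grip_force: 0.0
t: 5.67
tool_pos: [0.4429, -0.028, 0.0369]
tool_rot: [-3.142, -0.005, 0.0]
contact_force: [0.6, 0.5, 0.2]
opening: 0.0422
grip_force: 0.0
t: 6.17
tool_pos: [0.4432, -0.0281, 0.0372]
tool_rot: [3.141, 0.002, 0.001]
contact_force: [0.4, -0.0, 2.0]
opening: 0.0289
grip_force: 44.5
```

```bash
python3 -m handwheel '[{"tx":0,"ty":0,"tz":-10,"roll":0},{"tx":0,"ty":0,"tz":-20,"roll":0},{"tx":0,"ty":0,"tz":-30,"roll":0},{"tx":0,"ty":0,"tz":-30,"roll":0},{"tx":4,"ty":-20,"tz":0,"roll":0},{"tx":5,"ty":-25,"tz":0,"roll":0},{"tx":5,"ty":-25,"tz":0,"roll":0},{"tx":5,"ty":-25,"tz":0,"roll":0},{"tx":5,"ty":-25,"tz":0,"roll":0},{"tx":5,"ty":-25,"tz":0,"roll":0},{"tx":5,"ty":-25,"tz":0,"roll":0},{"tx":5,"ty":-25,"tz":0,"roll":0}]'
python3 -m handwheel '[{"tx":4,"ty":-20,"tz":0,"roll":0},{"tx":0.5,"ty":-7.5,"tz":10,"roll":0},{"tx":0,"ty":0,"tz":20,"roll":0},{"tx":0,"ty":0,"tz":20,"roll":0},{"tx":0,"ty":0,"tz":5,"roll":0},{"tx":0,"ty":0,"tz":0,"roll":0},{"tx":0,"ty":0,"tz":0,"roll":0},{"tx":0,"ty":0,"tz":0,"roll":0}]'
python3 - <<'E'
from m import *
ims=[]
P=np.array([.4855,.1945,.072-.037])
for n in('side','top'):
    im,d=snap(n,n+'3');c=proj(n,[P+[0,0,.005],P+[0,0,.04],[.4856,.1945,.016]]);print(n,c)
    x,y=c[0].astype(int);ims.append(cv2.resize(im[y-25:y+25,x-30:x+30],None,fx=6.6,fy=6.6,interpolation=cv2.INTER_CUBIC))
    m,st,cc=blob(im,(x-15,y-15,x+15,y+15),(10,90,40),(40,255,255));print(st,cc)
    ys,xs=np.nonzero(m);print([(r,xs[ys==r].min(),xs[ys==r].max()) for r in range(ys.min(),ys.max()+1)])
cv2.imwrite('pics/c6.png',np.hstack(ims)[:,:,::-1])
E
```

```text
t: 7.17
tool_pos: [0.4814, 0.1683, 0.1271]
tool_rot: [3.141, 0.002, -0.001]
contact_force: [-0.1, -0.5, -1.6]
opening: 0.0282
grip_force: 44.6
t: 7.83
tool_pos: [0.4871, 0.1944, 0.0732]
tool_rot: [-3.141, -0.001, -0.003]
contact_force: [-0.6, 0.2, -1.4]
opening: 0.0287
grip_force: 44.6
side [[252.20583396 205.94595569]
 [252.00556654 197.18645411]
 [252.3660142  211.86731756]]
[248 197  12  13  64] [252.53125 205.09375]
[(197, np.int64(250), np.int64(250)), (198, np.int64(249), np.int64(251)), (199, np.int64(249), np.int64(251)), (200, np.int64(250), np.int64(251)), (201, np.int64(250), np.int64(251)), (202, np.int64(250), np.int64(251)), (203, np.int64(250), np.int64(251)), (204, np.int64(250), np.int64(252)), (205, np.int64(250), np.int64(258)), (206, np.int64(249), np.int64(259)), (207, np.int64(248), np.int64(258)), (208, np.int64(249), np.int64(257)), (209, np.int64(250), np.int64(255))]
top [[251.21704569 239.43719683]
 [250.70605351 236.85004907]
 [251.55131321 241.14537328]]Traceback (most recent call last):
  File "<stdin>", line 7, in <module>
  File "m.py", line 4, in blob
    n,l,s,c=cv2.connectedComponentsWithStats(k);i=1+np.argmax(s[1:,4]);return (l==i).astype(np.uint8),s[i],c[i]
                                                    ~~~~~~~~~^^^^^^^^^
    return _wrapfunc(a, 'argmax', axis=axis, out=out, **kwds)
    return bound(*args, **kwds)
ValueError: attempt to get argmax of an empty sequence
```

Top is hidden by the gripper; in side the flange is near (253.5,206.5), close to the prediction. I'll descend gently while watching the force.

```bash
python3 -m handwheel '[{"tx":0,"ty":0,"tz":8,"roll":0},{"tx":0,"ty":0,"tz":8,"roll":0},{"tx":0,"ty":0,"tz":0,"roll":0},{"tx":0,"ty":0,"tz":2,"roll":0},{"tx":0,"ty":0,"tz":2,"roll":0},{"tx":0,"ty":0,"tz":0,"roll":0},{"tx":0,"ty":0,"tz":0,"roll":0}]'
python3 -m handwheel '[{"tx":0,"ty":0,"tz":1.5,"roll":0},{"tx":0,"ty":0,"tz":1.5,"roll":0},{"tx":0,"ty":0,"tz":0,"roll":0},{"tx":0,"ty":0,"tz":0,"roll":0}]'
```

```text
t: 8.52
tool_pos: [0.4868, 0.1947, 0.0531]
tool_rot: [3.141, 0.002, 0.001]
contact_force: [-2.7, -1.6, 4.9]
opening: 0.0283
grip_force: 45.0
t: 8.85
tool_pos: [0.4874, 0.1949, 0.0527]
tool_rot: [3.141, 0.002, 0.0]
contact_force: [-9.4, -2.5, 20.3]
opening: 0.0284
grip_force: 46.8
```

It touched the rim. The force points to -x and slightly to -y, so I lift 3 mm and shift that way.

```bash
python3 -m handwheel '[{"tx":0,"ty":0,"tz":-3,"roll":0},{"tx":-2,"ty":0.5,"tz":0,"roll":0},{"tx":0,"ty":0,"tz":0,"roll":0},{"tx":0,"ty":0,"tz":1.5,"roll":0},{"tx":0,"ty":0,"tz":1.5,"roll":0},{"tx":0,"ty":0,"tz":0,"roll":0},{"tx":0,"ty":0,"tz":0,"roll":0}]'
python3 -m handwheel '[{"tx":0,"ty":0,"tz":1,"roll":0},{"tx":0,"ty":0,"tz":0,"roll":0},{"tx":0,"ty":0,"tz":0,"roll":0}]'
```

```text
t: 9.43
tool_pos: [0.486, 0.1946, 0.0527]
tool_rot: [-3.141, -0.001, -0.003]
contact_force: [-6.5, -1.1, 21.9]
opening: 0.0285
grip_force: 46.9
t: 9.68
tool_pos: [0.4868, 0.1948, 0.0523]
tool_rot: [-3.141, -0.001, -0.006]
contact_force: [-5.5, 0.7, 22.3]
opening: 0.0287
grip_force: 47.8
```

```bash
python3 -m handwheel '[{"tx":0,"ty":0,"tz":-4,"roll":0},{"tx":-2,"ty":0.5,"tz":0,"roll":0},{"tx":0,"ty":0,"tz":0,"roll":0},{"tx":0,"ty":0,"tz":2,"roll":0},{"tx":0,"ty":0,"tz":2,"roll":0},{"tx":0,"ty":0,"tz":0,"roll":0},{"tx":0,"ty":0,"tz":0,"roll":0}]'
python3 -m handwheel '[{"tx":0,"ty":0,"tz":1.5,"roll":0},{"tx":0,"ty":0,"tz":0,"roll":0},{"tx":0,"ty":0,"tz":0,"roll":0}]'
```

```text
t: 10.27
tool_pos: [0.4844, 0.1943, 0.0518]
tool_rot: [-3.141, -0.001, -0.005]
contact_force: [-6.1, -0.1, 22.3]
opening: 0.0286
grip_force: 48.8
t: 10.52
tool_pos: [0.4848, 0.1944, 0.0515]
tool_rot: [-3.141, -0.002, -0.005]
contact_force: [-8.2, 0.6, 29.0]
opening: 0.0285
grip_force: 49.9
```

```bash
python3 -m handwheel '[{"tx":0,"ty":0,"tz":-5,"roll":0},{"tx":-2,"ty":0,"tz":0,"roll":0},{"tx":0,"ty":0,"tz":0,"roll":0},{"tx":0,"ty":0,"tz":2,"roll":0},{"tx":0,"ty":0,"tz":2,"roll":0},{"tx":0,"ty":0,"tz":0,"roll":0},{"tx":0,"ty":0,"tz":0,"roll":0}]'
python3 - <<'E'
from m import *
im,d=snap('side','side4')
cv2.imwrite('pics/c7.png',cv2.resize(im[180:235,215:295],None,fx=9,fy=9,interpolation=cv2.INTER_CUBIC)[:,:,::-1])
E
```

```text
t: 11.1
tool_pos: [0.4822, 0.194, 0.0517]
tool_rot: [-3.142, -0.001, -0.003]
contact_force: [-8.1, -1.2, 28.8]
opening: 0.0284
grip_force: 49.6
```

View pics/c7.png

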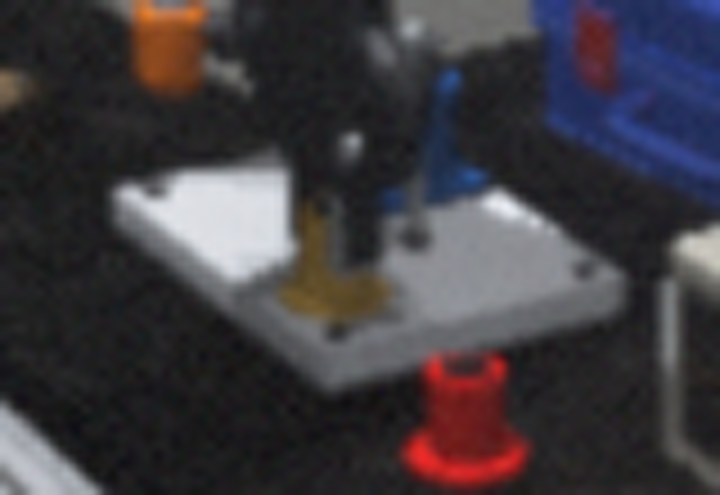

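In the crop the flange centre is near px (251.8,212), the stand's corner hole at (252.1,216.2), and the cell still rests on the rim. I'll compare the seen outline with rays.

```bash
python3 - <<'E'
from m import *
a=np.linspace(0,2*np.pi,73)
def ring(c,r,z):
    return proj('side',np.c_[c[0]+r*np.cos(a),c[1]+r*np.sin(a),np.full(73,z)])
def bb(p):return p.min(0).round(2),p.max(0).round(2)
print('pocket rim pred',bb(ring((.4856,.1945),.025,.016)))
print('floor',bb(ring((.4856,.1945),.025,.007)))
print('flange seated-on-rim top z.021',bb(ring((.4856,.1945),.023,.021)),'bot',bb(ring((.4856,.1945),.023,.016)))
im=load('side4')['im'];m,st,c=blob(im,(240,200,265,222),(10,80,30),(40,255,255))
ys,xs=np.nonzero(m);print('now',[(r,int(xs[ys==r].min()),int(xs[ys==r].max())) for r in range(ys.min(),ys.max()+1)])
g=load('side0')['im'].mean(2).astype(int);print('rim img rows205-222');print(g[205:222,242:264])
g=load('side4')['im'].mean(2).astype(int);print(g[205:222,242:264])
# pocket center from top ring minima
g=load('top0')['im'].mean(2);pts=[(246,239),(246,241),(246.2,242.3),(248,246),(258,241),(258,240),(257.5,238.5),(251.5,236),(249.5,236.2),(253.5,236.2),(256.3,245),(247,237.5),(256,237.3)]
P=plane('top',pts,.016)[:,:2];x=np.linalg.lstsq(np.c_[2*P,np.ones(len(P))],(P**2).sum(1),rcond=None)[0];print('pocket top fit',x[:2],np.sqrt(x[2]+x[0]**2+x[1]**2))
E
```

```text
pocket rim pred (array([245.58, 209.03]), array([259.15, 214.77]))
floor (array([245.65, 211.22]), array([259.18, 217.  ]))
flange seated-on-rim top z.021 (array([246.09, 208.04]), array([258.58, 213.3 ])) bot (array([246.13, 209.26]), array([258.6 , 214.54]))
now [(202, 249, 249), (203, 248, 249), (204, 248, 250), (205, 248, 250), (206, 249, 250), (207, 249, 250), (208, 248, 250), (209, 248, 250), (210, 248, 251), (211, 247, 257), (212, 246, 257), (213, 247, 257), (214, 248, 256), (215, 252, 252)]
rim img rows205-222
[[241 242 242 241 241 241 241 242 240 243 242 241 241 241 241 238 224 189
  110 100 165 234]
 [242 241 241 242 241 242 242 241 241 242 241 241 240 241 241 239 224 160
   91  73 110 172]
 [241 241 241 240 241 241 241 242 242 242 241 240 239 230 228 229 223 191
  143 103 134 198]
 [243 242 242 242 242 243 242 241 241 237 227 226 226 221 221 222 222 217
  205 198 205 218]
 [243 242 243 242 242 240 233 230 215 190 180 183 186 192 192 214 217 221
  221 220 220 221]
 [242 242 242 242 235 219 186 158 142 127 134 139 140 137 143 162 187 212
  221 222 223 223]
 [227 231 230 222 
[... 1947 characters left out ...]
88  93 105 111 108 106 103  86  70  74  76  81  83  87  89  99
  121 127 128 135]
 [ 59  74  84  87  96 109 115 119 109  76  51  64  84  96 113 113 115 116
  121 117 111 107]
 [ 40  52  69  85  82  90 101 115 112  77  61  82 111 114 117 118 112 106
  105 108 104 106]
 [ 29  35  44  67  81  85  90  97 108 109 104 108 113 107 105 108 104 106
  104 108 106 103]
 [ 24  22  33  44  61  84  83  88  94 103 104 109 107 102 103 105 105 103
  105 106 107 106]
 [ 23  30  29  30  35  58  71  83  91  97 106 107 109 106 103 104 103  99
   86  81  87 100]
 [ 29  27  32  20  27  30  52  69  86  95 106 103 103  98  84  77  72  60
   52  46  72  91]]
pocket top fit [0.48409645 0.19359695] 0.024890488759959698
```

Pocket by the top ring fit is (0.4841,0.1936). The cell appears at about (0.482,0.194). I'll read the wrist moment to see which side touches.

```bash
python3 - <<'E'
from m import *
o=ctrl.get_obs();F=np.array(o['contact_force']);M=np.array(o['wrist_torque']);print(F,M)
# r=(rx,ry,rz), M=r x F ; rz from TCP=-.037 (or flange above)
for rz in(-.037,-.037-.15):print(rz,'rx',(rz*F[0]-M[1])/F[2],'ry',(M[0]+rz*F[1])/F[2])
E
python3 -m handwheel '[{"tx":0,"ty":0,"tz":-5,"roll":0},{"tx":0,"ty":0,"tz":0,"roll":0},{"tx":0,"ty":0,"tz":0,"roll":0},{"tx":0,"ty":0,"tz":0,"roll":0}]'
python3 -c "
from h import *
o=ctrl.get_obs();print(o['contact_force'],o['wrist_torque'],o['tool_pos'])"
```

```text
[-8.1397319  -1.30374426 27.88948548] [-0.70943958  1.58442334 -0.10997026]
-0.037 rx -0.046012080780719986 ry -0.02370789661675261
-0.187 rx -0.0022335827728456534 ry -0.016695876293936946
t: 11.48
tool_pos: [0.4803, 0.1935, 0.0523]
tool_rot: [-3.142, -0.001, -0.0]
contact_force: [-0.3, -0.1, 6.8]
opening: 0.0286
grip_force: 46.8
[-0.33778588 -0.06853056  6.83078748] [-0.00079757  0.05681837 -0.02602386] [0.48032499 0.19349398 0.05230781]
```

The moment says the contact is on the -y side, so the cell is too far to -y. I'll shift to +y, return x toward the ring fit, and probe again.

```bash
cat > ob.py <<'E'
from h import *
o=ctrl.get_obs();F=np.array(o['contact_force']);M=np.array(o['wrist_torque']);print(F.round(2),M.round(3),np.round(o['tool_pos'],4))
for rz in(-.15,-.187):print(rz,'rx',round((rz*F[0]-M[1])/F[2],4),'ry',round((M[0]+rz*F[1])/F[2],4))
E
python3 -m handwheel '[{"tx":0,"ty":0,"tz":-2,"roll":0},{"tx":4,"ty":-1.5,"tz":0,"roll":0},{"tx":0,"ty":0,"tz":0,"roll":0},{"tx":0,"ty":0,"tz":2,"roll":0},{"tx":0,"ty":0,"tz":2,"roll":0},{"tx":0,"ty":0,"tz":0,"roll":0},{"tx":0,"ty":0,"tz":0,"roll":0},{"tx":0,"ty":0,"tz":0,"roll":0}]'; python3 ob.py
```

```text
t: 12.15
tool_pos: [0.4844, 0.1951, 0.0519]
tool_rot: [3.141, 0.001, -0.002]
contact_force: [-5.0, -0.6, 11.6]
opening: 0.0284
grip_force: 47.5
[-5.03 -0.58 11.6 ] [-0.406  0.945 -0.098] [0.4844 0.1951 0.0519]
-0.15 rx -0.0165 ry -0.0275
-0.187 rx -0.0004 ry -0.0256
```

```bash
python3 -m handwheel '[{"tx":0,"ty":-1,"tz":0,"roll":0},{"tx":0,"ty":-1,"tz":0,"roll":0},{"tx":0,"ty":0,"tz":0,"roll":0},{"tx":0,"ty":0,"tz":0,"roll":0}]' >/dev/null; python3 ob.py
python3 -m handwheel '[{"tx":-1,"ty":0,"tz":0,"roll":0},{"tx":-1,"ty":0,"tz":0,"roll":0},{"tx":0,"ty":0,"tz":0,"roll":0},{"tx":0,"ty":0,"tz":0,"roll":0}]'>/dev/null; python3 ob.py
python3 -m handwheel '[{"tx":-1,"ty":0,"tz":0,"roll":0},{"tx":-1,"ty":0,"tz":0,"roll":0},{"tx":0,"ty":0,"tz":0,"roll":0},{"tx":0,"ty":0,"tz":0,"roll":0}]'>/dev/null; python3 ob.py
```

```text
[-1.05 -1.88  7.59] [-0.456  0.191 -0.003] [0.4854 0.1968 0.0518]
-0.15 rx -0.0044 ry -0.0228
-0.187 rx 0.0007 ry -0.0137
[ 3.01 -1.4   5.83] [-0.238 -0.342  0.031] [0.4843 0.1971 0.052 ]
-0.15 rx -0.0186 ry -0.0049
-0.187 rx -0.0377 ry 0.004
[ 1.97 -1.45  6.29] [-0.065 -0.376 -0.018] [0.4824 0.1973 0.0522]
-0.15 rx 0.0129 ry 0.0243
-0.187 rx 0.0013 ry 0.0329
```

```bash
python3 -m handwheel '[{"tx":1.2,"ty":0,"tz":0,"roll":0},{"tx":1.2,"ty":0,"tz":0,"roll":0},{"tx":1.2,"ty":0,"tz":0,"roll":0},{"tx":1,"ty":0,"tz":0,"roll":0},{"tx":0,"ty":0,"tz":0,"roll":0},{"tx":0,"ty":0,"tz":0,"roll":0}]' >/dev/null; python3 ob.py
python3 -m handwheel '[{"tx":1,"ty":0,"tz":0,"roll":0},{"tx":0.5,"ty":0,"tz":1,"roll":0},{"tx":0,"ty":0,"tz":0,"roll":0},{"tx":0,"ty":0,"tz":0,"roll":0}]'>/dev/null; python3 ob.py
```

```text
[-2.63  0.47 10.15] [-0.068  0.698 -0.039] [0.4847 0.1974 0.0514]
-0.15 rx -0.0299 ry -0.0136
-0.187 rx -0.0203 ry -0.0153
[-2.39  0.9  11.79] [-0.067  0.69  -0.007] [0.4865 0.1975 0.0508]
-0.15 rx -0.028 ry -0.0171
-0.187 rx -0.0205 ry -0.0199
```

```bash
python3 -m handwheel '[{"tx":1,"ty":-0.7,"tz":0,"roll":0},{"tx":1,"ty":-0.7,"tz":0,"roll":0},{"tx":0,"ty":0,"tz":0,"roll":0},{"tx":0,"ty":0,"tz":0,"roll":0}]' >/dev/null; python3 ob.py
python3 - <<'E'
from m import *
a=load('side0')['im']; b,_=snap('side','side5')
f=lambda i:cv2.resize(cv2.convertScaleAbs(i[192:224,235:275],alpha=1.6 if i is b else 1),None,fx=10,fy=14,interpolation=cv2.INTER_CUBIC)
cv2.imwrite('pics/c8.png',np.hstack([f(a),f(b)])[:,:,::-1])
E
```

```text
[-0.93 -0.14 -0.9 ] [ 0.019 -0.104  0.041] [0.4874 0.1983 0.0483]
-0.15 rx -0.27 ry -0.0434
-0.187 rx -0.3082 ry -0.0491
```

View pics/c8.png

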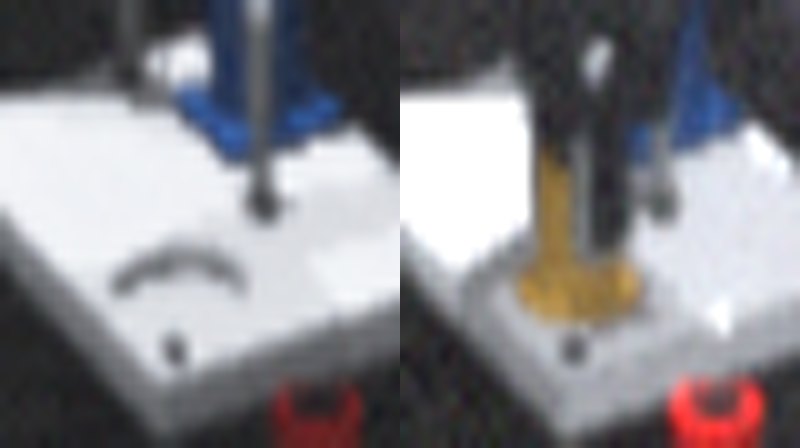

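It dropped: z is 0.0483 and the vertical force is gone, and the flange now sits within the pocket outline (right half, x≈580,y≈295). I'll lower it home.

```bash
python3 -m handwheel '[{"tx":0,"ty":0,"tz":1.5,"roll":0},{"tx":0,"ty":0,"tz":1.5,"roll":0},{"tx":0,"ty":0,"tz":0,"roll":0},{"tx":0,"ty":0,"tz":0,"roll":0}]' >/dev/null; python3 ob.py
python3 -m handwheel '[{"tx":0,"ty":0,"tz":1,"roll":0},{"tx":0,"ty":0,"tz":1,"roll":0},{"tx":0,"ty":0,"tz":0,"roll":0},{"tx":0,"ty":0,"tz":0,"roll":0}]' >/dev/null; python3 ob.py
```

```text
[ 0.25  0.05 -0.42] [-0.024 -0.081 -0.007] [0.4881 0.1984 0.0461]
-0.15 rx -0.1057 ry 0.074
-0.187 rx -0.084 ry 0.078
[-0.66 -0.1  -2.15] [ 0.012 -0.044 -0.015] [0.4885 0.1984 0.0445]
-0.15 rx -0.0667 ry -0.0125
-0.187 rx -0.0781 ry -0.0142
```

```bash
python3 -m handwheel '[{"tx":0,"ty":0,"tz":1,"roll":0},{"tx":0,"ty":0,"tz":0.5,"roll":0},{"tx":0,"ty":0,"tz":0,"roll":0},{"tx":0,"ty":0,"tz":0,"roll":0}]' >/dev/null; python3 ob.py
python3 -m handwheel '[{"tx":0,"ty":0,"tz":1,"roll":0},{"tx":0,"ty":0,"tz":0,"roll":0},{"tx":0,"ty":0,"tz":0,"roll":0}]' >/dev/null; python3 ob.py
```

```text
[-3.4  -1.36  6.76] [-0.174  0.603 -0.038] [0.4887 0.1985 0.0442]
-0.15 rx -0.0136 ry 0.0046
-0.187 rx 0.005 ry 0.012
[-6.34 -1.23 13.08] [-0.275  1.092  0.002] [0.4888 0.1985 0.0442]
-0.15 rx -0.0107 ry -0.007
-0.187 rx 0.0072 ry -0.0035
```

Seated: firm floor contact at TCP 0.0442, against the expected 0.044. The pocket lies about (+2.5,+3.5) mm from the camera estimate in the robot's frame. Release and lift.

```bash
python3 -m handwheel '[{"tx":0,"ty":0,"tz":-1.5,"roll":0},{"tx":0,"ty":0,"tz":0,"roll":0},{"tx":0,"ty":0,"tz":0,"roll":0},{"tx":0,"ty":0,"tz":0,"roll":0},{"tx":0,"ty":0,"tz":-5,"roll":0},{"tx":0,"ty":0,"tz":-15,"roll":0},{"tx":0,"ty":0,"tz":-30,"roll":0},{"tx":0,"ty":0,"tz":-30,"roll":0},{"tx":0,"ty":0,"tz":-30,"roll":0},{"tx":0,"ty":0,"tz":-25,"roll":0},{"tx":0,"ty":0,"tz":0,"roll":0},{"tx":0,"ty":0,"tz":0,"roll":0}]' 42
python3 - <<'E'
from m import *
im,d=snap('side','side6');t,_=snap('top','top6')
f=lambda i:cv2.resize(i,(400,400),interpolation=cv2.INTER_CUBIC)
cv2.imwrite('pics/c9.png',np.hstack([f(im[170:225,220:275]),f(t[200:260,205:265])])[:,:,::-1])
print('pin top side/top pred',proj('side',[[.4856,.344,.135]]),proj('top',[[.4856,.344,.135]]))
m,st,c=blob(im,(240,190,265,222),(10,80,30),(40,255,255));print(st,c)
ys,xs=np.nonzero(m);print([(r,int(xs[ys==r].min()),int(xs[ys==r].max())) for r in range(ys.min(),ys.max()+1)])
print(proj('side',[[.4856,.1945,.047],[.4856,.1945,.012]]))
E
```

```text
t: 16.62
tool_pos: [0.4896, 0.1988, 0.1809]
tool_rot: [-3.14, -0.001, -0.007]
contact_force: [-0.1, -0.6, -0.5]
opening: 0.0422
grip_force: 0.0
pin top side/top pred [[232.99778937 169.55482867]] [[213.27650891 244.27321331]]
[248 204  11  11  78] [252.73076923 209.80769231]
[(204, 255, 256), (205, 250, 256), (206, 250, 255), (207, 250, 255), (208, 250, 255), (209, 250, 255), (210, 249, 255), (211, 249, 257), (212, 248, 258), (213, 248, 258), (214, 249, 255)]
[[252.18989999 204.19925179]
 [252.38864287 212.84897332]]
```

View pics/c9.png

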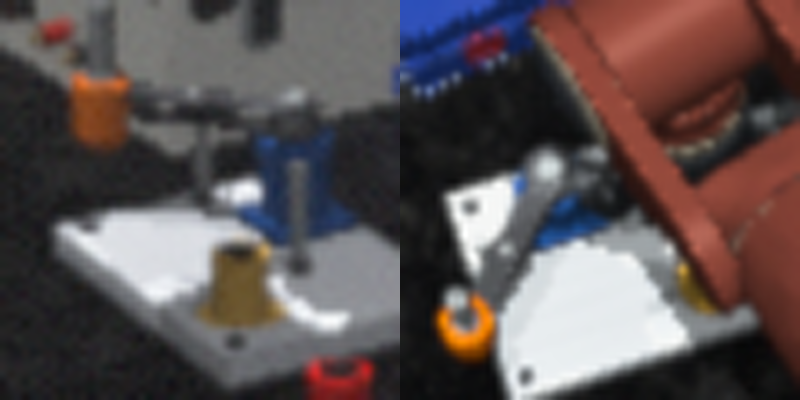

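Side shows the cell upright and seated in the pocket (window at about px 252,204), the fingers clear, and the orange head still at rest. Top agrees. Now I go above the pin and pre-turn 45° so the fingers close along the swing direction.

```bash
python3 -m handwheel '[{"tx":0,"ty":-25,"tz":0,"roll":0},{"tx":0,"ty":-25,"tz":0,"roll":0},{"tx":0,"ty":-25,"tz":0,"roll":0},{"tx":0,"ty":-25,"tz":0,"roll":0},{"tx":-1,"ty":-25,"tz":0,"roll":0},{"tx":0,"ty":-24,"tz":0,"roll":0},{"tx":0,"ty":0,"tz":0,"roll":0.12},{"tx":0,"ty":0,"tz":0,"roll":0.12},{"tx":0,"ty":0,"tz":0,"roll":0.12},{"tx":0,"ty":0,"tz":0,"roll":0.12},{"tx":0,"ty":0,"tz":0,"roll":0.12},{"tx":0,"ty":0,"tz":0,"roll":0.12}]' 42
python3 -m handwheel '[{"tx":0,"ty":0,"tz":0,"roll":0.065},{"tx":0,"ty":0,"tz":0,"roll":0},{"tx":0,"ty":0,"tz":0,"roll":0},{"tx":0,"ty":0,"tz":0,"roll":0}]' 50; python3 ob.py
python3 - <<'E'
from m import *
from scipy.spatial.transform import Rotation as R
o=ctrl.get_obs();print(np.round(o['q'],3),R.from_rotvec(o['tool_rot']).as_matrix().round(3).tolist())
s,d=snap('side','side7');t,d2=snap('top','top7')
m,st,c=blob(s,(222,175,250,200),(5,150,120),(22,255,255));print('orange side',st,c,'before 233.02,184.35')
print(proj('side',[o['tool_pos'],[.4856,.344,.135]]))
print(s[166:182,222:244].mean(2).astype(int))
E
```

```text
t: 17.72
tool_pos: [0.4861, 0.3469, 0.1757]
tool_rot: [2.934, -1.113, -0.005]
contact_force: [0.1, 0.2, 0.3]
opening: 0.0418
grip_force: 0.0
t: 18.05
tool_pos: [0.4867, 0.3471, 0.1772]
tool_rot: [2.902, -1.198, -0.002]
contact_force: [-0.6, -1.0, -1.4]
opening: 0.0502
grip_force: 0.0
[-0.59 -1.04 -1.42] [ 0.01  -0.012  0.028] [0.4867 0.3471 0.1772]
-0.15 rx -0.0711 ry -0.1168
-0.187 rx -0.0865 ry -0.1438
[ 0.495  0.045  1.745 -0.     1.354  2.849] [[0.709, -0.705, -0.002], [-0.705, -0.709, -0.001], [-0.001, 0.002, -1.0]]
orange side [232 181   5   8  19] [233.52631579 184.31578947] before 233.02,184.35
[[232.50220869 158.82595977]
 [232.99778937 169.55482867]]
[[106 111 119 118 120 118 108 111 108 109 109 106  94  62  43  35  34  40
   41  60  97 111]
 [ 75  80 101 117 121 121 118 119 120 120 119 119 112 102  81  59  43  43
   42  60  93 113]
 [ 56  57  80 115 120 122 122 118 119 118 119 117 117 118 110 101  79  56
   53  79 109 115]
 [ 53  47  71 117 122 121 120 121 118 112  90  96 102 117 117 117 113 100
   74  84 116 115]
 [ 43  41  68 113 121 121 120 118 119 111  80  87  89  94 1
[... 357 characters left out ...]
2  88  81  82 114 122 123 122
  119 120 119 117]
 [121 115  99  84  65  65  68  83  99 100  79  84  80  84 113 121 120 118
  120 120 120 120]
 [117 116 110  92  83  90 101  89  77  76  68  81  81  85 116 119 121 122
  119 120 119 115]
 [ 87 111 116 113 110 110 108  93  66  57  70  83  78  85 117 119 121 122
  119 118 121 116]
 [ 53  74  89 112 119 113 102  85  62  58  66  80  84  85 114 118 121 121
  121 121 121 116]
 [ 46  50  62  86 111 116 112 105  90  93  73  83  88  82  95 119 119 120
  122 121 117 112]
 [ 37  42  44  56  72  89 114 107  79  81  81  97 107  92  85 103 114 118
  116 119 119 114]
 [ 36  39  37  37  46  54  83 101  69  65  76  96 117  87  80  77  80  79
   91 117 114 114]]
```

```bash
python3 -m handwheel '[{"tx":0,"ty":0,"tz":15,"roll":0},{"tx":0,"ty":0,"tz":10,"roll":0},{"tx":0,"ty":0,"tz":5,"roll":0},{"tx":0,"ty":0,"tz":5,"roll":0},{"tx":0,"ty":0,"tz":0,"roll":0},{"tx":0,"ty":0,"tz":0,"roll":0}]'
python3 -m handwheel '[{"tx":0,"ty":0,"tz":10,"roll":0},{"tx":0,"ty":0,"tz":10,"roll":0},{"tx":0,"ty":0,"tz":7,"roll":0},{"tx":0,"ty":0,"tz":0,"roll":0},{"tx":0,"ty":0,"tz":0,"roll":0}]'
python3 -m handwheel '[{"tx":0,"ty":0,"tz":0,"roll":0},{"tx":0,"ty":0,"tz":0,"roll":0},{"tx":0,"ty":0,"tz":0,"roll":0},{"tx":0,"ty":0,"tz":0,"roll":0},{"tx":0,"ty":0,"tz":0,"roll":0},{"tx":0,"ty":0,"tz":0,"roll":0},{"tx":0,"ty":0,"tz":0,"roll":0}]' 5 70; python3 ob.py
```

```text
t: 18.65
tool_pos: [0.4872, 0.3474, 0.1433]
tool_rot: [2.903, -1.2, -0.0]
contact_force: [0.1, 0.3, 0.5]
opening: 0.0501
grip_force: 0.0
t: 19.07
tool_pos: [0.4867, 0.3471, 0.1153]
tool_rot: [2.902, -1.2, -0.002]
contact_force: [-0.3, -0.5, 0.3]
opening: 0.05
grip_force: 0.0
t: 19.65
tool_pos: [0.4878, 0.3479, 0.1173]
tool_rot: [-2.902, 1.2, -0.001]
contact_force: [1.5, 2.1, 1.9]
opening: 0.0123
grip_force: 68.1
[1.47 2.08 1.93] [ 0.227 -0.131 -0.025] [0.4878 0.3479 0.1173]
-0.15 rx -0.0464 ry -0.0446
-0.187 rx -0.0746 ry -0.0846
```

Pin gripped. Tool y is along the swing and tool x points at the pivot, so each 0.08 rad row is ty 8.5, tx 0.34, roll -0.08.

```bash
cat > ar.py <<'E'
from h import *
o=ctrl.get_obs();p=np.array(o['tool_pos'])-[.5622,.2725,0];t=np.array(o['tool_rot'])
from scipy.spatial.transform import Rotation as R
M=R.from_rotvec(t).as_matrix();print('theta',np.arctan2(-p[1],-p[0])+np.pi/4,'tool',np.arctan2(M[1,1],M[0,1])+3*np.pi/4,'r',np.hypot(*p[:2]),'F tool',(M.T@o['contact_force']).round(1),np.round(o['tool_pos'],4),o['grip_force'],o['opening'])
E
python3 -m handwheel '[{"tx":0.3,"ty":8.5,"tz":0,"roll":-0.08},{"tx":0.3,"ty":8.5,"tz":0,"roll":-0.08},{"tx":0.3,"ty":8.5,"tz":0,"roll":-0.08},{"tx":0,"ty":0,"tz":0,"roll":0},{"tx":0,"ty":0,"tz":0,"roll":0}]' >/dev/null; python3 ar.py
python3 -m handwheel '[{"tx":0.3,"ty":8.5,"tz":0,"roll":-0.08},{"tx":0.3,"ty":8.5,"tz":0,"roll":-0.08},{"tx":0.3,"ty":8.5,"tz":0,"roll":-0.08},{"tx":0,"ty":0,"tz":0,"roll":0},{"tx":0,"ty":0,"tz":0,"roll":0}]' >/dev/null; python3 ar.py
```

```text
theta 0.23500912930365248 tool 0.23889233336529703 r 0.10550309716974796 F tool [ 1.8 -3.8 -1.4] [0.4723 0.3277 0.1173] 68.74738812446594 0.012489255170443022
theta 0.4730123100531498 tool 0.47768766911016614 r 0.10508788161403072 F tool [ 4.4 -3.8 -1.4] [0.4622 0.3048 0.1173] 68.7423849105835 0.011987707387157855
```

```bash
python3 -m handwheel '[{"tx":0.6,"ty":8.5,"tz":0,"roll":-0.08},{"tx":0.6,"ty":8.5,"tz":0,"roll":-0.08},{"tx":0.4,"ty":8.5,"tz":0,"roll":-0.08},{"tx":0.4,"ty":8.5,"tz":0,"roll":-0.08},{"tx":0,"ty":0,"tz":0,"roll":0},{"tx":0,"ty":0,"tz":0,"roll":0}]' >/dev/null; python3 ar.py
python3 -m handwheel '[{"tx":0.4,"ty":8.5,"tz":0,"roll":-0.08},{"tx":0.4,"ty":8.5,"tz":0,"roll":-0.08},{"tx":0.4,"ty":8.5,"tz":0,"roll":-0.08},{"tx":0.4,"ty":8.5,"tz":0,"roll":-0.08},{"tx":0,"ty":0,"tz":0,"roll":0},{"tx":0,"ty":0,"tz":0,"roll":0}]' >/dev/null; python3 ar.py
```

```text
theta 0.7929345633738688 tool 0.7969876270718945 r 0.10452048212658711 F tool [ 3.5 -5.4 -1.3] [0.4577 0.2717 0.1173] 68.81409645080566 0.012194298390074628
theta 1.1138559952983411 tool 1.1168992648050406 r 0.10399520477935115 F tool [ 5.5 -6.3 -1.8] [0.4638 0.239  0.1173] 68.84343266487122 0.012241226017830622
```

```bash
python3 -m handwheel '[{"tx":0.7,"ty":8.5,"tz":0,"roll":-0.08},{"tx":0.7,"ty":8.5,"tz":0,"roll":-0.08},{"tx":0.5,"ty":8.5,"tz":0,"roll":-0.08},{"tx":0.5,"ty":8.5,"tz":0,"roll":-0.08},{"tx":0,"ty":0,"tz":0,"roll":0},{"tx":0,"ty":0,"tz":0,"roll":0}]' >/dev/null; python3 ar.py
python3 -m handwheel '[{"tx":0.2,"ty":4.2,"tz":0,"roll":-0.04},{"tx":0.2,"ty":4.2,"tz":0,"roll":-0.04},{"tx":0.1,"ty":2.1,"tz":0,"roll":-0.02},{"tx":0,"ty":0,"tz":0,"roll":0},{"tx":0,"ty":0,"tz":0,"roll":0}]' >/dev/null; python3 ar.py
```

```text
theta 1.4369278776791434 tool 1.4369875127903518 r 0.10356437283487108 F tool [ 3.4 -7.8 -5.1] [0.4799 0.2097 0.1172] 69.297856092453 0.012427270457025751
theta 1.5348730495791791 tool 1.537397175375673 r 0.10341759699707735 F tool [ 1.4 -7.6 -6.1] [0.4865 0.202  0.1173] 69.41624522209167 0.012270670182880134
```

```bash
for i in 1; do python3 -m handwheel '[{"tx":0.1,"ty":2.1,"tz":0,"roll":-0.02},{"tx":0,"ty":0,"tz":0,"roll":0},{"tx":0,"ty":0,"tz":0,"roll":0}]' >/dev/null; python3 ar.py; done
python3 -m handwheel '[{"tx":0,"ty":1.5,"tz":0,"roll":-0.014},{"tx":0,"ty":0,"tz":0,"roll":0},{"tx":0,"ty":0,"tz":0,"roll":0}]' >/dev/null; python3 ar.py
```

```text
theta 1.5538431896270566 tool 1.55766208914733 r 0.10342614194997062 F tool [ 1.6 -7.  -6.2] [0.4878 0.2006 0.1172] 69.44583892822266 0.012158730896913097
theta 1.5660804333765141 tool 1.5716134454845962 r 0.10340060100337561 F tool [ 0.5 -7.4 -6.3] [0.4887 0.1997 0.1172] 69.60457563400269 0.012287837702700768
```

```bash
python3 -m handwheel '[{"tx":0,"ty":1.5,"tz":0,"roll":-0.014},{"tx":0,"ty":0,"tz":0,"roll":0},{"tx":0,"ty":0,"tz":0,"roll":0}]' >/dev/null; python3 ar.py
python3 -m handwheel '[{"tx":0,"ty":1.5,"tz":0,"roll":-0.014},{"tx":0,"ty":0,"tz":0,"roll":0},{"tx":0,"ty":0,"tz":0,"roll":0}]' >/dev/null; python3 ar.py
python3 - <<'E'
from m import *
im,d=snap('side','side8')
m,st,c=blob(im,(238,180,268,222),(10,80,30),(40,255,255));print('brass',st,c)
m,st,c=blob(im,(238,180,268,222),(5,170,80),(17,255,255));print('orange',st,c)
print(proj('side',[[.4856,.1945,.07],[.4856,.1945,.03]]))
E
```

```text
theta 1.5693469085140122 tool 1.5853400807186413 r 0.10340632091752681 F tool [  1.7 -12.1  -8.7] [0.489  0.1995 0.1172] 69.9516248703003 0.012299851511367909
theta 1.5724878646517615 tool 1.5991392560525899 r 0.10340295630015998 F tool [  2.3 -16.4 -10.5] [0.4892 0.1993 0.1172] 70.42866468429565 0.012109556093420825
brass [248 193  11  22 151] [252.64238411 204.68874172]
orange [249 194   8  10  53] [252.41509434 198.20754717]
[[252.05839261 198.44056956]
 [252.28664109 208.41756387]]
```

The tangential force rises from 7 to 16 N while the motion stalls at 1.57 rad: the arm is at its stop. In side the orange head (252.4,198.2) is directly above the brass cell (252.6). Time is about 25 s and the grip is firm, so I hold briefly and hand in.

```bash
python3 -m handwheel '[{"tx":0,"ty":0,"tz":0,"roll":0},{"tx":0,"ty":0,"tz":0,"roll":0},{"tx":0,"ty":0,"tz":0,"roll":0},{"tx":0,"ty":0,"tz":0,"roll":0}]'; python3 ar.py; python3 -c "
from station import ctrl
print(ctrl.finish_job())"
```

```text
t: 23.78
tool_pos: [0.4892, 0.1993, 0.1172]
tool_rot: [-2.877, -1.24, 0.006]
contact_force: [-10.1, 13.1, 9.9]
opening: 0.0123
grip_force: 70.3
theta 1.5725802604308488 tool 1.5991211534837682 r 0.10340666923332403 F tool [  2.6 -16.5  -9.8] [0.4892 0.1993 0.1172] 70.34677505493164 0.012321664459497608
the job is handed in; nothing more can be done
None
```

The job is handed in at 23.8 s: the flange-down cell is seated fully home in the pocket and released, and the gripper is holding the sprung arm by its pin against the stop with the probe head over the cell.

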